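# Find and release the latched key of the fume extractor

### The job

One of the four keys on the fume extractor's control box is latched down. With closed fingers tap all four keys lightly one after the other, from the leftmost to the rightmost as seen from the robot, without releasing the latched key or pushing an up key down to its latch; then press the latched one firmly so that it lets go and comes up level with the others. Grasp nothing, leave everything around the box where it stands, and finish clear of the keys.

Things in the scene. Friction and masses are not known exactly. Their poses are not given: they have to be found in the camera images.
- control_box: The fume extractor's control box: grey, fixed to the table, 130 (x) x 360 (y) x 75 mm tall, flat top with a black field around the keys. Origin: centre of its underside. Its x axis points away from the robot (turned by up to 20 degrees), its y axis runs along the row of keys towards the LEFT end as seen from the robot, z up.
- key_a: One of four identical white oblong push keys, 30 (x) x 24 (y) mm on top; the letter says nothing about its place. Origin: centre of its flat top, moving with it; axes as the box's. The keys stand in one row on the box's y axis at y = +75, +25, -25, -75 mm, x = 0. An up key has its top 95 mm above the table, the latched one about 89 mm; keys bottom out at 82 mm.
- key_b: One of four identical white oblong push keys, 30 (x) x 24 (y) mm on top; the letter says nothing about its place. Origin: centre of its flat top, moving with it; axes as the box's. An up key is sprung: it yields from 1 N on, about 0.35 N per mm. Pushed down 6.5 mm or more it counts as switched on.
- key_c: One of four identical white oblong push keys, 30 (x) x 24 (y) mm on top; the letter says nothing about its place. Origin: centre of its flat top, moving with it; axes as the box's. The latched key yields only about 1 mm up to 3 N; pressed 4 mm farther down (top at 85 mm; 4 to 5 N) it lets go and then follows the finger up by itself.
- key_d: One of four identical white oblong push keys, 30 (x) x 24 (y) mm on top; the letter says nothing about its place. Origin: centre of its flat top, moving with it; axes as the box's. Heights, springs and latch: see the other three keys, which are alike.
- dosing_cup: Bystander, loose, not to be disturbed: small white open cup, 40 mm across, 45 mm tall, standing on the left end of the control box, about 148 mm from its middle. Origin: centre of its underside.
- resin_bottle: Bystander, loose, not to be disturbed: white plastic bottle, 62 mm across, 145 mm tall, beyond the control box. Origin: centre of its underside.
- hardener_bottle: Bystander, loose, not to be disturbed: clear plastic bottle, 52 mm across, 120 mm tall, beyond the control box. Origin: centre of its underside.
- stick_pot: Bystander, loose, not to be disturbed: pale green pot, 80 mm across, 85 mm tall, with wooden stirring sticks up to 140 mm above the table, beyond the control box. Origin: centre of its underside.
- tape_roll: Bystander, loose, not to be disturbed: roll of blue masking tape lying flat, 84 mm across, 25 mm tall, on the robot's side of the control box. Origin: centre of its underside.
- brush: Bystander, loose, not to be disturbed: flat brush, 160 mm long, lying along the robot's side of the control box. Origin: in its handle-to-head axis, on the table.
- varnish_can: Bystander, loose, not to be disturbed: metal can, 74 mm across, 100 mm tall, off the left end of the control box. Origin: centre of its underside.
- wood_slice: Bystander, loose, not to be disturbed: round wooden slice, 76 mm across, 16 mm thick, off the right end of the control box. Origin: centre of its underside.

How it is judged (in metres and radians):
On the way, in this order (a step that is already met when the one before it is completed fails the run):
1. the leftmost key (as seen from the robot) is touched with the fingers (over 0.4 N) (((contact force between the fingers and key_a above 0.4 N and y of key_a in the frame of control_box between 0.055 and 0.095 m) or (contact force between the fingers and key_b above 0.4 N and y of key_b in the frame of control_box between 0.055 and 0.095 m) or (contact force between the fingers and key_c above 0.4 N and y of key_c in the frame of control_box between 0.055 and 0.095 m) or (contact force between the fingers and key_d above 0.4 N and y of key_d in the frame of control_box between 0.055 and 0.095 m))), for 0.04 s.
2. the second from the left key (as seen from the robot) is touched with the fingers (over 0.4 N) (((contact force between the fingers and key_a above 0.4 N and y of key_a in the frame of control_box between 0.005 and 0.045 m) or (contact force between the fingers and key_b above 0.4 N and y of key_b in the frame of control_box between 0.005 and 0.045 m) or (contact force between the fingers and key_c above 0.4 N and y of key_c in the frame of control_box between 0.005 and 0.045 m) or (contact force between the fingers and key_d above 0.4 N and y of key_d in the frame of control_box between 0.005 and 0.045 m))), for 0.04 s.
3. the third from the left key (as seen from the robot) is touched with the fingers (over 0.4 N) (((contact force between the fingers and key_a above 0.4 N and y of key_a in the frame of control_box between -0.045 and -0.005 m) or (contact force between the fingers and key_b above 0.4 N and y of key_b in the frame of control_box between -0.045 and -0.005 m) or (contact force between the fingers and key_c above 0.4 N and y of key_c in the frame of control_box between -0.045 and -0.005 m) or (contact force between the fingers and key_d above 0.4 N and y of key_d in the frame of control_box between -0.045 and -0.005 m))), for 0.04 s.
4. the rightmost key (as seen from the robot) is touched with the fingers (over 0.4 N) (((contact force between the fingers and key_a above 0.4 N and y of key_a in the frame of control_box between -0.095 and -0.055 m) or (contact force between the fingers and key_b above 0.4 N and y of key_b in the frame of control_box between -0.095 and -0.055 m) or (contact force between the fingers and key_c above 0.4 N and y of key_c in the frame of control_box between -0.095 and -0.055 m) or (contact force between the fingers and key_d above 0.4 N and y of key_d in the frame of control_box between -0.095 and -0.055 m))), for 0.04 s.
5. after the four taps, the latched key is released: it comes up level with the others (within 1.5 mm) (z of key_d in the frame of control_box above 0.0935 m), for 0.1 s.
At the end, for the whole second after the job is handed in: All four keys stand fully up (tops within 1.5 mm of 95 mm above the table) and every bystander is within 20 mm of where it started (z of each of key_a, key_b, key_c, key_d in the frame of control_box above 0.0935 m and distance of each of dosing_cup, resin_bottle, hardener_bottle, stick_pot, tape_roll, brush, varnish_can, wood_slice from where it was at the start of the episode below 0.02 m); the robot touches nothing.
It fails at once if a key that was standing up at the start is pushed down 6.5 mm or more (it would latch) (z of any of key_a, key_b, key_c in the frame of control_box below 0.0885 m).
It fails at once if a bystander is moved, carried or lifted by more than 20 mm, or knocked over (distance of any of dosing_cup, resin_bottle, hardener_bottle, stick_pot, tape_roll, brush, varnish_can, wood_slice from where it was at the start of the episode above 0.02 m or angle between any of dosing_cup, resin_bottle, hardener_bottle, stick_pot, tape_roll, varnish_can, wood_slice's own z axis and vertical above 0.5 rad).
It also fails if it takes over 56 s, if anything falls off the work surface, if the arm or the gripper's body presses on something with over 40 N, if the wrist force passes 120 N, or if a joint passes its speed limit or range.

### The arm

A 6-joint arm with a two-finger parallel gripper is mounted at the origin on the work surface. World frame = base frame: x ahead of the robot, y to its left, z up, the work surface at z = 0. Lengths are in m, angles in degrees, forces in N, time in s.
With the tool pointing down it reaches from about 0.275 to 0.825 m from the base axis. Payload 4.9 kg.
Tool frame: the origin (TCP) lies at the very end of the fingers, on their centre line; the grasp point (between the pads) lies 19 mm behind it; z points along the fingers, y is the line along which they close (so a half turn about z gives the same grasp; the last joint's range is limited). The gripper opens to 85 mm and grips with 20 to 120 N. Pads are 22 mm wide; open, the fingers measure 114 mm over their backs; the gripper's body (76 mm by 85 mm) begins 54 mm behind the grasp point. The pads swing forward as they close: fully open they stand 13 mm farther back than shut.
Start: joints at [-80.512, 18.69, -11.035, 60.275, 0, 82.311], TCP at [0.162, -0.525, 0.231] pointing down, gripper open.
Joint ranges: [-152.03, 152.03], [-55.5, 102.48], [-74.3, 77.21], [-110.64, 120.58], [-84.22, 78.4], [-180, 180]. Speed limits (degrees/s): [147.25, 147.25, 180, 180, 180, 180].

### API

Orientations are given as [roll, pitch, yaw] about the fixed x, y, z axes, in that order (R = Rz(yaw) Ry(pitch) Rx(roll)).
In Python, from cell import manip, optics gives the robot as it stands. The module is installed in compiled form; this text tells all that it offers.
- The arm moves only by the tool move_arm, never from a script. Its argument "motion" is one flat list of numbers, 7 for each row, row after row: the shift along the world's x, y, z in units of 20 mm (1.0 is 20 mm), then the turn, a rotation vector about the world's x, y, z in units of 0.08 rad (1.0 is 0.08 rad), then the opening in per cent of the stroke, from 0 (shut) to 100 (fully open). A call has 1 to 10 rows; each row shifts and turns the commanded pose from where the row before left it; what a row does not reach is not made up. A row lasts 1/12 s, in which the tool goes at most 41.7 mm and 7.16 degrees, less where a joint would pass 70% of its speed; a pose out of reach is approached as far as the arm can. A call with a number of a shift or a turn outside -1 to 1 is refused whole. A call with a gripper value outside its range is refused whole. The fingers move at their own pace and stop on an object; the grip force is fixed at half the most. Time passes only in rows, so rows that do not move let the fingers close. It gives the time, the measured TCP pose, the force, the opening and the grip force at its end, in the units of the state.
- manip.get_state(): the state, without advancing time (a new reading comes with each control period).
- optics.get_image(name): name is "side" or "top"; returns (picture, depth): 400x640x3 uint8, red, green, blue; 400x640 float32, m along the optical axis (not along the pixel's ray), 0 where there is no reading.
- optics.camera_params(name): a dict with "fx", "fy", "cx", "cy" (pixels), "origin" and "attitude" of the camera in the world. Camera axes: x right, y up, looking along -z (the intrinsics and any distortion apply to the point x, -y, -z); pixel columns grow to the right and rows downward; lengths in m; the calibration is good to about 2 mm. A picture is of the moment at which its call begins. camera_params takes no time and is no camera call.
- manip.sign_off(): hands the job in; it is judged then, once.
The state is a dict: "time": time; "joints": joint angles; "qvel": joint speeds; "joint_efforts": joint torques, N m; "eef_pos": TCP position; "eef_rot": TCP orientation; "wrist_force": force on the tool from outside, world axes, zero at the start; "moment": the same for the moment, N m; "gripper_width": finger opening in m; "finger_force": force on a finger pad.
Only numpy, scipy, OpenCV 4.12 (cv2) and the standard library are available. Lean on these libraries where they do the work, as an engineer would, in place of code of your own. Each camera call takes 0.05 s, during which the arm holds its last target. There are 200 camera calls.

## Working session

There is one attempt and no reset: what is moved stays moved. The work goes in short steps, Python scripts to look and compute and a tool call to move; the robot and the scene stay as the last step left them, time stands still between calls to the robot, and variables do not carry over. Pictures are saved under pics/ and viewed, at most 10 in all, crops included, and the job is handed in when it is done.

Besides the shell and the picture viewer there is one more tool, called as a command line: name --argument value ..., lists and objects as JSON in quotes. move_arm: Moves the arm, as the interface text tells. Shifts and turns lie within -1 to 1; 1 stands for 20 mm of shift or 0.08 rad of turn. Its arguments: {"type":"object","properties":{"motion":{"type":"array"}},"required":["motion"]}

```bash
mkdir -p pics
python3 - <<'E'
from cell import manip, optics
import cv2,numpy as np
for n in("top","side"):
    p,d=optics.get_image(n); cv2.imwrite(f"pics/{n}0.png",p[:,:,::-1]); np.savez(f"{n}0.npz",p=p,d=d)
    print(n,optics.camera_params(n))
print(manip.get_state())
E
```

```text
top {'fx': 479.67698975411776, 'fy': 479.67698975411776, 'cx': 319.8089568252252, 'cy': 199.044102340363, 'origin': array([0.39796778, 0.04228027, 1.11287473]), 'attitude': array([ 10.19389497,   0.13385827, -91.62964628])}
side {'fx': 369.28889096555486, 'fy': 369.28889096555486, 'cx': 318.6027478119581, 'cy': 202.43504414522866, 'origin': array([ 0.27310782, -0.44567788,  0.52637303]), 'attitude': array([ 50.97436471,   0.66010665, -35.48904848])}
{'time': 0.1, 'joints': array([-8.05110999e+01,  1.87261320e+01, -1.10862262e+01,  6.02749774e+01,
        1.07267753e-03,  8.23108202e+01]), 'qvel': array([-0.08734246, -0.03287281,  0.28716066, -0.01554872,  0.07336497,
        0.00617062]), 'joint_efforts': array([-1.07737382e-03, -4.44240975e+01,  2.63037533e+01,  8.00913200e-03,
       -2.71141198e-04, -1.47720620e-06]), 'eef_pos': array([ 0.16236752, -0.52494281,  0.23059758]), 'eef_rot': array([-1.79913593e+02, -1.27484428e-02,  1.71780694e+01]), 'wrist_force': array([ 0.57382099, -0.31974117,  0.14712628]), 'moment': array([ 0.02002045, -0.04829926, -0.04902591]), 'finger_force': 0.0, 'gripper_width': 0.08549175611962752}
```

View pics/top0.png

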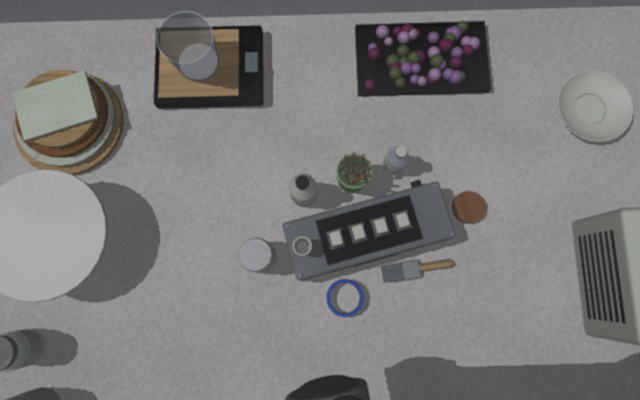

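View pics/side0.png

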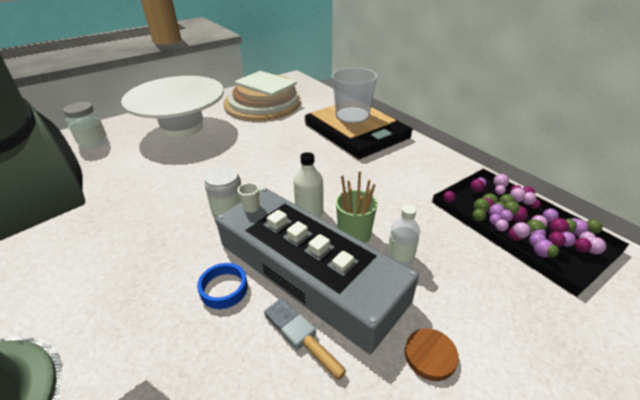

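The top picture shows the four white keys at about (336,238), (358,232), (380,226) and (403,220), with the cup at (302,246). In the side picture the keys are at (277,220), (297,233), (319,245) and (344,262).

```bash
cat > h.py <<'E'
import cv2,numpy as np
from scipy.spatial.transform import Rotation as R
from cell import optics
def ray(n,uv):
    c=optics.camera_params(n); uv=np.atleast_2d(uv).astype(float)
    d=np.c_[(uv[:,0]-c['cx'])/c['fx'],-(uv[:,1]-c['cy'])/c['fy'],-np.ones(len(uv))]
    return c['origin'],d@R.from_euler('xyz',c['attitude'],degrees=True).as_matrix().T
def plane(n,uv,z):
    o,d=ray(n,uv); return o+d*((z-o[2])/d[:,2])[:,None]
def depthpt(n,uv,z):
    o,d=ray(n,uv); return o+d*np.asarray(z)[:,None]
E
python3 - <<'E'
from h import *
for n,box in(("top",(320,425,200,260)),("side",(262,360,203,278))):
    f=np.load(n+"0.npz");p,d=f['p'],f['d']
    x0,x1,y0,y1=box
    g=p.min(2); th=150 if n=="top" else 190
    m=np.zeros_like(g); m[y0:y1,x0:x1]=(g[y0:y1,x0:x1]>th)
    k,l,s,c=cv2.connectedComponentsWithStats(m)
    o=[i for i in range(1,k) if 60<s[i,4]<600]; o.sort(key=lambda i:c[i,0])
    for i in o:
        ys,xs=np.where(l==i); P=depthpt(n,np.c_[xs,ys],d[ys,xs])
        print(n,c[i].round(1),s[i,4],plane(n,c[i],.095).round(4),np.median(P,0).round(4),np.percentile(P[:,2],[10,50,90]).round(4))
# bright stats
    print(np.percentile(g[y0:y1,x0:x1],[10,50,80,90,95,99]))
E
```

```text
top [335.3 237.9] 85 [[0.4962 0.009  0.095 ]] [0.4959 0.0095 0.0952] [0.0929 0.0952 0.0972]
top [357.8 231.7] 79 [[ 0.508  -0.0395  0.095 ]] [ 0.5075 -0.0395  0.0953] [0.0934 0.0953 0.0975]
top [402.  220.3] 61 [[ 0.5298 -0.1348  0.095 ]] [ 0.5309 -0.1353  0.0895] [0.0877 0.0895 0.0915]
[ 35.   55.   90.  126.1 150.  154. ]
side [276.  215.9] 114 [[0.4949 0.0044 0.095 ]] [0.4954 0.0057 0.0936] [0.0927 0.0936 0.0946]
side [296.4 228.2] 129 [[ 0.5068 -0.0438  0.095 ]] [ 0.5075 -0.0431  0.0938] [0.0927 0.0938 0.0948]
side [318.4 241.5] 148 [[ 0.5187 -0.0921  0.095 ]] [ 0.5196 -0.0915  0.0938] [0.0927 0.0938 0.0948]
side [330.5 209.7] 161 [[ 0.5832 -0.0392  0.095 ]] [ 0.6519  0.054  -0.0014] [-0.0025 -0.0014 -0.    ]
side [342.3 258.7] 168 [[ 0.527  -0.1449  0.095 ]] [ 0.5314 -0.1395  0.0875] [0.0866 0.0875 0.0885]
[ 25.   71.  133.  186.1 228.  233. ]
```

The rightmost key is the latched one (key_d), with its top about 6 mm lower than the others. Keys from left to right are at about (0.4955, 0.0075), (0.5075, -0.041), (0.519, -0.089) and (0.531, -0.1375). I'll move there with the fingers shut.

move_arm --motion '[0.55,0.9,0,0,0,0,0,0.55,0.9,0,0,0,0,0,0.55,0.9,0,0,0,0,0,0.55,0.9,0,0,0,0,0,0.55,0.9,0,0,0,0,0,0.55,0.9,0,0,0,0,0,0.55,0.9,0,0,0,0,0,0.55,0.9,0,0,0,0,0,0.55,0.9,0,0,0,0,0,0.55,0.9,0,0,0,0,0]'

```text
time: 0.93
eef_pos: [0.2727, -0.3443, 0.231]
eef_rot: [-180.0, 0.0, 17.2]
wrist_force: [0.2, -0.4, -0.2]
gripper_width: 0.0002
finger_force: 0.0
```

move_arm --motion '[0.55,0.9,0,0,0,0,0,0.55,0.9,0,0,0,0,0,0.55,0.9,0,0,0,0,0,0.55,0.9,0,0,0,0,0,0.55,0.9,0,0,0,0,0,0.55,0.9,0,0,0,0,0,0.55,0.9,0,0,0,0,0,0.55,0.9,0,0,0,0,0,0.55,0.9,0,0,0,0,0,0.55,0.9,0,0,0,0,0]'

```text
time: 1.77
eef_pos: [0.3826, -0.1644, 0.2311]
eef_rot: [-180.0, 0.0, 17.2]
wrist_force: [0.1, -0.3, 0.8]
gripper_width: 0.0001
finger_force: 0.0
```

move_arm --motion '[0.6,0.9,0,0,0,0,0,0.6,0.9,0,0,0,0,0,0.6,0.9,0,0,0,0,0,0.6,0.9,0,0,0,0,0,0.6,0.9,0,0,0,0,0,0.6,0.9,0,0,0,0,0,0.6,0.9,0,0,0,0,0,0.6,0.3,0,0,0,0,0,0.6,0,0,0,0,0,0,0.3,0,0,0,0,0,0]'

```text
time: 2.6
eef_pos: [0.4974, -0.0328, 0.2309]
eef_rot: [-180.0, 0.0, 17.3]
wrist_force: [0.5, 0.3, -0.5]
gripper_width: 0.0004
finger_force: 0.0
```

move_arm --motion '[0,0,-1,0,0,0,0,0,0,-1,0,0,0,0,0,0,-1,0,0,0,0,0,0,-1,0,0,0,0,0,0,-1,0,0,0,0,0,0,0,0,0,0,0,0,0,0,0,0,0,0,0,0,0,0,0,0,0]'

```text
time: 3.27
eef_pos: [0.4968, -0.0338, 0.1321]
eef_rot: [180.0, -0.0, 17.2]
wrist_force: [0.6, 0.1, 1.4]
gripper_width: 0.0001
finger_force: 0.0
```

move_arm --motion '[-0.05,0.7,0,0,0,-0.3,0,0,0.7,0,0,0,-0.45,0,0,0.65,0,0,0,0,0,0,0,-0.6,0,0,0,0,0,0,-0.6,0,0,0,0,0,0,0,0,0,0,0,0,0,0,0,0,0,0]'

```text
time: 3.85
eef_pos: [0.4958, 0.0074, 0.1082]
eef_rot: [180.0, -0.0, 13.7]
wrist_force: [-0.1, -0.8, 0.1]
gripper_width: -0.0001
finger_force: 0.0
```

Run:
```python
from cell import manip, optics
import cv2,numpy as np
t,_=optics.get_image("top"); s,_=optics.get_image("side")
a=cv2.resize(t[190:290,280:440],(800,500),interpolation=cv2.INTER_CUBIC)[:300]
a=cv2.resize(t[195:270,270:430],(640,300)); b=cv2.resize(s[160:235+60,220:380+128],(640,300))
cv2.imwrite("pics/1.png",np.vstack([a,b])[:,:,::-1]); s=manip.get_state(); print(s['eef_pos'],s['eef_rot'],s['wrist_force'])
```

```text
[0.49634382 0.00725754 0.10854154] [ 1.79960143e+02 -9.91978832e-02  1.37248738e+01] [ 0.20835739 -0.2616266  -0.34782693]
```

View pics/1.png

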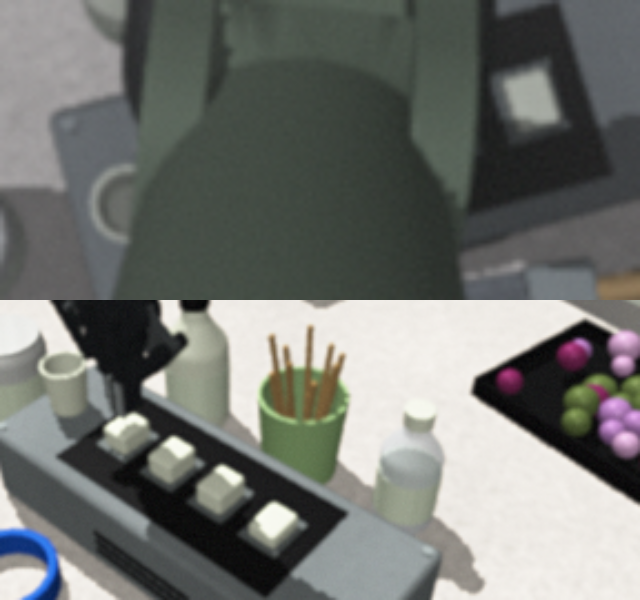

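The lower crop (side view) shows the shut fingertip just above the leftmost key, at about (118,410) against the key top at (126,425). I'll check where the TCP should project.

Run:
```python
from h import *
c=optics.camera_params("side");M=R.from_euler('xyz',c['attitude'],degrees=True).as_matrix()
for P in([.4963,.0073,.1085],[.4963,.0073,.095]):
    q=(np.array(P)-c['origin'])@M; u=c['cx']+c['fx']*q[0]/-q[2]; v=c['cy']-c['fy']*q[1]/-q[2]
    print(u,v,(u-220)*2.22,300+(v-160)*2.22)
```

```text
275.2409223741102 208.96518475635887 122.63484767052465 408.7027101591167
275.88699537095556 214.7542622505317 124.06912972352136 421.5544621961804
```

The projection agrees with the picture. Now the first tap, about 2.5 mm into the key.

move_arm --motion '[0,0,-0.4,0,0,0,0,0,0,-0.2,0,0,0,0,0,0,-0.1,0,0,0,0,0,0,-0.05,0,0,0,0,0,0,0,0,0,0,0,0,0,0,0,0,0,0]'

```text
time: 4.45
eef_pos: [0.4955, 0.0074, 0.0924]
eef_rot: [180.0, 0.0, 13.7]
wrist_force: [0.0, -1.7, 1.3]
gripper_width: 0.0001
finger_force: 0.9
```

move_arm --motion '[0,0,0,0,0,0,0]'

```text
time: 4.53
eef_pos: [0.4955, 0.0074, 0.0924]
eef_rot: [180.0, -0.0, 13.7]
wrist_force: [-0.2, -0.7, 1.8]
gripper_width: 0.0001
finger_force: 0.9
```

move_arm --motion '[0,0,0,0,0,0,0]'

```text
time: 4.62
eef_pos: [0.4956, 0.0074, 0.0925]
eef_rot: [180.0, -0.0, 13.7]
wrist_force: [0.5, -0.1, 1.3]
gripper_width: 0.0001
finger_force: 0.9
```

move_arm --motion '[0,0,0,0,0,0,0]'

```text
time: 4.7
eef_pos: [0.4956, 0.0074, 0.0924]
eef_rot: [180.0, -0.0, 13.7]
wrist_force: [0.9, -0.2, 1.6]
gripper_width: 0.0004
finger_force: 0.9
```

Contact is steady at about 1.5 N, with a reading of 0.9 N on the finger pad. Taps 2 and 3 follow the same way.

move_arm --motion '[0,0,0.75,0,0,0,0,0.2,-0.8,0,0,0,0,0,0.2,-0.8,0,0,0,0,0,0.2,-0.83,0,0,0,0,0,0,0,0,0,0,0,0,0,0,-0.4,0,0,0,0,0,0,-0.2,0,0,0,0,0,0,-0.1,0,0,0,0,0,0,-0.05,0,0,0,0,0,0,0,0,0,0,0]'

```text
time: 5.53
eef_pos: [0.5065, -0.0404, 0.0918]
eef_rot: [-180.0, 0.1, 13.8]
wrist_force: [-0.9, 0.1, 1.0]
gripper_width: -0.0002
finger_force: 1.0
```

move_arm --motion '[0,0,0,0,0,0,0,0,0,0,0,0,0,0]'

```text
time: 5.7
eef_pos: [0.5071, -0.0405, 0.0923]
eef_rot: [-180.0, 0.0, 13.8]
wrist_force: [-1.4, -0.4, 1.6]
gripper_width: -0.0
finger_force: 0.9
```

move_arm --motion '[0,0,0,0,0,0,0]'

```text
time: 5.78
eef_pos: [0.5073, -0.0407, 0.0924]
eef_rot: [-180.0, -0.0, 13.8]
wrist_force: [-1.2, 0.2, 1.0]
gripper_width: -0.0002
finger_force: 0.9
```

move_arm --motion '[0,0,0.75,0,0,0,0,0.2,-0.8,0,0,0,0,0,0.2,-0.8,0,0,0,0,0,0.2,-0.83,0,0,0,0,0,0,0,0,0,0,0,0,0,0,-0.4,0,0,0,0,0,0,-0.2,0,0,0,0,0,0,-0.1,0,0,0,0,0,0,-0.05,0,0,0,0,0,0,0,0,0,0,0]'

```text
time: 6.62
eef_pos: [0.5188, -0.089, 0.0919]
eef_rot: [-180.0, 0.1, 13.8]
wrist_force: [-1.9, -0.4, 2.5]
gripper_width: 0.0
finger_force: 1.0
```

move_arm --motion '[0,0,0,0,0,0,0,0,0,0,0,0,0,0]'

```text
time: 6.78
eef_pos: [0.5191, -0.0891, 0.0923]
eef_rot: [-180.0, 0.0, 13.8]
wrist_force: [-1.3, 0.2, 1.3]
gripper_width: -0.0002
finger_force: 0.9
```

move_arm --motion '[0,0,0,0,0,0,0]'

```text
time: 6.87
eef_pos: [0.5193, -0.0892, 0.0924]
eef_rot: [-180.0, 0.0, 13.8]
wrist_force: [-0.9, 1.0, 1.2]
gripper_width: -0.0002
finger_force: 0.9
```

The first three keys are tapped. The fourth is latched with its top at about 89 mm, so I'll creep down onto it.

move_arm --motion '[0,0,0.75,0,0,0,0,0.2,-0.8,0,0,0,0,0,0.2,-0.8,0,0,0,0,0,0.2,-0.83,0,0,0,0,0,0,0,0,0,0,0,0,0,0,-0.4,0,0,0,0,0,0,-0.25,0,0,0,0,0,0,-0.15,0,0,0,0,0,0,0,0,0,0,0,0,0,0,0,0,0,0]'

```text
time: 7.7
eef_pos: [0.5309, -0.1375, 0.0908]
eef_rot: [-180.0, 0.1, 13.8]
wrist_force: [0.1, -1.0, -0.3]
gripper_width: 0.0002
finger_force: 0.0
```

move_arm --motion '[0,0,-0.05,0,0,0,0,0,0,0,0,0,0,0]'

```text
time: 7.87
eef_pos: [0.5315, -0.138, 0.0903]
eef_rot: [180.0, -0.0, 13.8]
wrist_force: [0.5, -0.2, 0.3]
gripper_width: 0.0002
finger_force: 0.0
```

move_arm --motion '[0,0,-0.05,0,0,0,0,0,0,0,0,0,0,0]'

```text
time: 8.03
eef_pos: [0.5315, -0.1383, 0.0893]
eef_rot: [180.0, -0.0, 13.7]
wrist_force: [-0.5, -0.2, 0.1]
gripper_width: 0.0001
finger_force: 0.0
```

move_arm --motion '[0,0,-0.04,0,0,0,0,0,0,0,0,0,0,0,0,0,0,0,0,0,0]'

```text
time: 8.28
eef_pos: [0.5316, -0.1383, 0.0886]
eef_rot: [180.0, -0.0, 13.7]
wrist_force: [0.5, 0.1, 1.4]
gripper_width: 0.0001
finger_force: 0.6
```

Contact confirmed on the fourth key. I'll lift slightly, press firmly to about 83.7 mm, then retreat straight up.

move_arm --motion '[0,0,0,0,0,0,0,0,0,0.25,0,0,0,0,0,0,0,0,0,0,0,0,0,-0.25,0,0,0,0,0,0,-0.12,0,0,0,0,0,0,-0.08,0,0,0,0,0,0,-0.05,0,0,0,0,0,0,0,0,0,0,0,0,0,0,0,0,0,0]'

```text
time: 9.03
eef_pos: [0.5322, -0.1386, 0.0839]
eef_rot: [179.9, -0.1, 13.7]
wrist_force: [2.0, -1.1, 4.5]
gripper_width: -0.0002
finger_force: 2.4
```

move_arm --motion '[0,0,0,0,0,0,0,0,0,0.2,0,0,0,0,0,0,0.3,0,0,0,0,0,0,0.5,0,0,0,0,0,0,1,0,0,0,0,0,0,1,0,0,0,0,0,0,1,0,0,0,0,0,0,1,0,0,0,0,0,0,1,0,0,0,0,0,0,1,0,0,0,0]'

```text
time: 9.87
eef_pos: [0.5299, -0.1376, 0.2244]
eef_rot: [-179.9, 0.1, 13.7]
wrist_force: [-0.3, -0.5, -0.2]
gripper_width: -0.0001
finger_force: 0.0
```

move_arm --motion '[-0.6,-1,0,0,0,0,0,-0.6,-1,0,0,0,0,0,-0.6,-1,0,0,0,0,0,-0.6,-1,0,0,0,0,0,-0.6,-1,0,0,0,0,0,-0.6,-1,0,0,0,0,0,-0.6,-1,0,0,0,0,0,-0.6,-1,0,0,0,0,0,-0.6,-1,0,0,0,0,0,0,0,0,0,0,0,0]'

```text
time: 10.7
eef_pos: [0.4208, -0.3203, 0.2234]
eef_rot: [-179.9, 0.1, 13.5]
wrist_force: [0.8, 0.3, 0.1]
gripper_width: 0.0001
finger_force: 0.0
```

Run:
```python
from h import *
p,d=optics.get_image("top"); cv2.imwrite("pics/2.png",p[:,:,::-1])
for u,v in((335,238),(358,232),(380,226),(402,220)):
    ys,xs=np.mgrid[v-3:v+4,u-3:u+4]; P=depthpt("top",np.c_[xs.ravel(),ys.ravel()],d[ys,xs].ravel()); print(np.median(P,0).round(4))
```

```text
[0.4961 0.0096 0.0952]
[ 0.5073 -0.04    0.0948]
[ 0.5186 -0.0872  0.0952]
[ 0.5304 -0.1348  0.0951]
```

View pics/2.png

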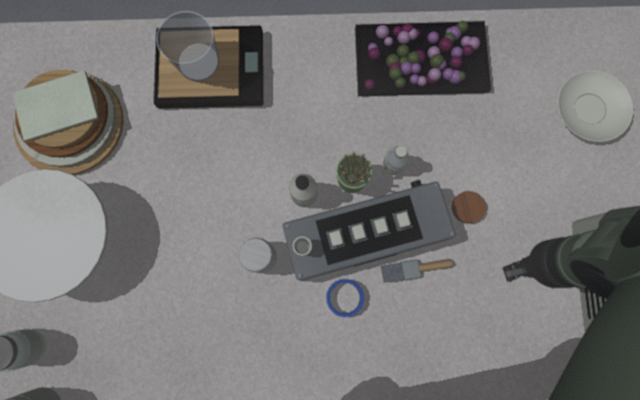

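The picture shows all four keys level at about 95 mm, the rightmost now up at (402,220). The bystanders are unmoved, and the arm is clear with its tip at (515,270).

```bash
python3 -c "
from cell import manip
print(manip.sign_off())"
```

```text
the job is handed in; nothing more can be done
None
```

I tapped all four keys from left to right and pressed the latched rightmost key until it let go; all four now stand level at about 95 mm, nothing around the box moved, the arm is clear, and the job is handed in (no verdict came back).

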